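# Key on the roller test stand and hold its dead-man paddle in the run band

### The arm

A 6-joint arm with a two-finger parallel gripper is mounted at the origin on the work surface. World frame = base frame: x ahead of the robot, y to its left, z up, the work surface at z = 0. Lengths are in m, angles in rad, forces in N, time in s.
With the tool pointing down it reaches from about 0.375 to 0.75 m from the base axis. Payload 9 kg.
Tool frame: the origin (TCP) lies at the very end of the fingers, on their centre line; the grasp point (between the pads) lies 19 mm behind it; z points along the fingers, y is the line along which they close (so a half turn about z gives the same grasp; the last joint's range is limited). The gripper opens to 85 mm and grips with 20 to 120 N. Pads are 22 mm wide; open, the fingers measure 114 mm over their backs; the gripper's body (76 mm by 85 mm) begins 54 mm behind the grasp point. The pads swing forward as they close: fully open they stand 13 mm farther back than shut.
Start: joints at [-1.39, 0.104, 0.097, 1.564, 0, 1.353], TCP at [0.233, -0.553, 0.205] pointing down, gripper open.
Joint ranges: [-2.99, 2.99], [-0.84, 1.86], [-1.1, 1.16], [-1.84, 2.11], [-1.51, 1.56], [-3.14, 3.14]. Speed limits (rad/s): [2.22, 2.22, 2.57, 3.14, 3.14, 3.14].

### API

Orientations are given as [roll, pitch, yaw] about the fixed x, y, z axes, in that order (R = Rz(yaw) Ry(pitch) Rx(roll)).
In Python, from station import arm gives the robot as it stands. The module is installed in compiled form; this text tells all that it offers.
- The arm moves only by the tool jog_arm, never from a script. Its argument "plan" is text: rows parted by semicolons, each of 7 numbers parted by spaces: the shift along the tool's x, y, z in cm, then the turn, a rotation vector about the tool's x, y, z in rad, then the finger opening in cm, from 0 to 8.54. A call has 1 to 12 rows; each row shifts and turns the commanded pose from where the row before left it, along the tool's axes as they then stand; what a row does not reach is not made up. A row lasts 1/10 s, in which the tool goes at most 50 mm and 8.59 degrees, less where a joint would pass 70% of its speed; a pose out of reach is approached as far as the arm can. A call with a gripper value outside its range is refused whole. The fingers move at their own pace and stop on an object; "squeeze" is the grip in N (left out, the last holds). Time passes only in rows, so rows that do not move let the fingers close. It gives the time, the measured TCP pose, the force, the opening and the grip force at its end, in the units of the state.
- arm.state(): the state, without advancing time (a new reading comes with each control period).
- arm.capture(name): name is "scene" or "top" or "wrist"; returns a dict with "pixels" (400x640x3 uint8, red, green, blue), "intrinsics" (3x3 intrinsics, pixels), "k1" (the pictures are not rectified: a ray, as slopes to the right and down, at radius r is drawn at 1 + k1 r^2 times it, then the intrinsics apply), "world_to_cam" (4x4, takes a point from world to camera coordinates). Camera axes: x right, y down, z forward; pixel columns grow to the right and rows downward; lengths in m; the calibration is good to about 2 mm. A picture is of the moment at which its call begins. There is no depth.
- arm.hand_in(): hands the job in; it is judged then, once.
The state is a dict: "time": time; "q": joint angles; "joint_vel": joint speeds; "tau": joint torques, N m; "position": TCP position; "tool_rot": TCP orientation; "contact_force": force on the tool from outside, world axes, zero at the start; "moment": the same for the moment, N m; "finger_gap": finger opening in m; "finger_force": force on a finger pad.
Only numpy, scipy, OpenCV 4.12 (cv2) and the standard library are available. Lean on these libraries where they do the work, as an engineer would, in place of code of your own. Each camera call takes 0.05 s, during which the arm holds its last target. There are 200 camera calls.

### The job

Enable the conveyor roller test stand: take the green-headed isolation key out of the red key rack, push it fully home in the lock on the grey control console and turn it clockwise as far as it goes, leaving it in the lock. Then press the spring-loaded dead-man paddle down with the gripper until its pointer is in the green band about half way down, never on into the red, and finish while still holding it there. Leave the other two keys in the rack and the parts on the bench where they are.

Things in the scene. Friction and masses are not known exactly. Their poses are not given: they have to be found in the camera images.
- key_green: Isolation key with a green plastic head, upright in a slot of the red rack; 60 g, 56 mm tall. Origin: centre of the blade's lower end, 8 mm above the bench at the start; z up. Steel blade 5 (x) by 16 (y) by 24 mm long, its last 4 mm 3 by 13; collar 24 mm across, 4 mm thick; flat head 12 (x) by 36 (y) mm, from 28 to 56 mm up: grip it along x. A half turn about z makes no difference.
- key_green_seat (a point): Centre of the underside of the green key's collar, 24 mm above the key's origin. It meets the lock's mouth when the key is fully home.
- key_rack: Red steel block 50 mm (x) by 200 mm (y) by 32 mm tall, fixed on the bench; origin in the middle of its underside. Three slots in its top at y = -65, 0 and +65 mm hold the green, yellow and blue keys in any order, heads lined up broad side along the rack's y.
- key_yellow: Like the green key but with a yellow head; belongs to another machine: leave it.
- key_blue: Like the green key but with a blue head; belongs to another machine: leave it.
- console: Grey control console of the test stand, fixed; 160 (x, -60 to +100) by 260 (y) by 60 mm tall, origin on the bench. On top: lock on a green plate at (10, 70) mm; pivot of the yellow dead-man lever at (50, -65), 97 mm above the bench; beside the lever, on the lock's side, a quadrant with white, green, red bands, 48 mm from paddle centre to nearest; red emergency stop at (72, -5), 28 mm tall.
- lock_mouth (a point): Centre of the slot in the top of the lock's round barrel (brass, dark centre), 90 mm above the bench. Slot 7.4 (this point's x) by 18.4 mm (its y), chamfered 2 mm, 30 mm deep; it turns with the barrel. The barrel, 39 mm across, sits in a fixed steel ring 52 mm across, 28 mm tall. The key goes in with the blade's broad side along the slot (key y along this y, either way round).
- lock (a joint): Turn of the lock barrel, rad: 0 = off (start), 1.05 (60 degrees clockwise seen from above) = on, at the stop. It stays where it is left; 0.05 N m of friction. The loose blade turns about 0.16 rad in the slot before it carries the barrel along.
- deadman (a joint): Angle of the dead-man lever, rad: 0 = released (sprung up), 0.65 = bottomed. Quadrant bands, read by the orange pointer: white 0 to 0.20, green 0.20 to 0.44, red beyond. It springs back when let go; pressing the paddle takes about 3 N to start, 5.5 N at 0.32, 8.5 N at the bottom.
- paddle: Blue palm paddle 40 mm (x) by 56 mm (y) by 14 mm thick on the robot's end of the yellow dead-man lever, its centre 140 mm from the pivot. The body is lever and paddle together: origin on the pivot, axes those of the console while released; it turns with the lever.
- paddle_top (a point): Centre of the paddle's upper face. Height above the bench: 152 mm released (then sloping 0.35 rad, robot end higher), 125 mm where green begins, 108 mm at 0.32 rad (level), 91 mm where green ends. At mid green it lies 90 mm from the console's origin along the console's -x and 65 mm along its -y.
- cup_a: Steel bearing cup, ring 62 mm across, 19 mm tall; bystander.
- cup_b: Steel bearing cup, ring 62 mm across, 19 mm tall; bystander.
- drift: Brass drift, 180 mm long, 20 mm thick, lying on the bench; bystander.
- end_guard: Yellow sheet-steel roller end guard, 110 by 150 by 80 mm, standing on the bench; bystander.

How it is judged:
On the way, in this order (a step that is already met when the one before it is completed fails the run):
1. the green key stands fully home in the console's lock (horizontal distance between key_green_seat and lock_mouth below 0.004 m and z of key_green_seat in the frame of lock_mouth below 0.003 m and angle between key_green's own z axis and vertical below 0.12 rad), for 0.2 s.
2. the key has turned the lock on (all of step 1 and value of joint lock above 0.9 rad), for 0.2 s.
3. the gripper holds the dead-man paddle in the green band (value of joint deadman between 0.2 and 0.44 rad and contact force between the fingers and paddle above 2 N), for 0.5 s.
At the end, for the whole second after the job is handed in: Ends holding: fingers press the paddle (over 2 N), lever still in green (0.20 to 0.44 rad). Green key let go, home in the lock (collar within 3 mm of the mouth, 4 mm of centre, 0.12 rad of upright), lock on (over 0.90 rad). Other keys, cups, drift, guard within 20 mm of their starts (all of step 2 and all of step 3 and velocity of joint deadman between -0.1 and 0.1 rad/s and not (contact force between the fingers and key_green above 0.2 N) and distance of each of key_yellow, key_blue, cup_a, cup_b, drift, end_guard from where it was at the start of the episode below 0.02 m); the arm keeps its last pose, push and grip.
It fails at once if the dead-man lever is pushed through the green band into the red (value of joint deadman above 0.46 rad).
It fails at once if another key is pulled or knocked out of place (distance of any of key_yellow, key_blue from where it was at the start of the episode above 0.02 m).
It fails at once if a bearing cup, the drift or the end guard is shifted (distance of any of cup_a, cup_b, drift, end_guard from where it was at the start of the episode above 0.02 m).
It also fails if it takes over 56 s, if anything falls off the work surface, if the arm or the gripper's body presses on something with over 40 N, if the wrist force passes 120 N, or if a joint passes its speed limit or range.

## Working session

There is one attempt and no reset: what is moved stays moved. The work goes in short steps, Python scripts to look and compute and a tool call to move; the robot and the scene stay as the last step left them, time stands still between calls to the robot, and variables do not carry over. Pictures are saved under pics/ and viewed, at most 10 in all, crops included, and the job is handed in when it is done.

Besides the shell and the picture viewer there is one more tool, called as a command line: name --argument value ..., lists and objects as JSON in quotes. jog_arm: Moves the arm, as the interface text tells. Its arguments: {"type":"object","properties":{"plan":{"type":"string"},"squeeze":{"type":"number"}},"required":["plan"]}

```bash
mkdir -p pics; cat > h.py <<'E'
import numpy as np, cv2
from station import arm
def snap(n,f,crop=None,scale=1):
    c=arm.capture(n); p=c["pixels"][:,:,::-1].copy()
    np.savez(''+f+'.npz',p=p,K=c["intrinsics"],k1=c["k1"],T=c["world_to_cam"])
    if crop: x0,y0,x1,y1=crop; p=p[y0:y1,x0:x1]
    if scale!=1: p=cv2.resize(p,None,fx=scale,fy=scale,interpolation=cv2.INTER_CUBIC)
    cv2.imwrite('pics/'+f+'.png',p)
def load(f): return np.load(''+f+'.npz')
def ray(c,u,v):
    K=c['K'];k1=float(c['k1']);T=c['T']
    d=np.array([(u-K[0,2])/K[0,0],(v-K[1,2])/K[1,1]]);s=d.copy()
    for _ in range(30): s=d/(1+k1*(s@s))
    R=T[:3,:3];return -R.T@T[:3,3],R.T@np.array([s[0],s[1],1])
def at_z(c,u,v,z):
    o,d=ray(c,u,v);return o+d*(z-o[2])/d[2]
def proj(c,P):
    T=c['T'];p=T[:3,:3]@np.asarray(P,float)+T[:3,3];s=p[:2]/p[2]
    s=s*(1+float(c['k1'])*(s@s));K=c['K'];return np.array([K[0,0]*s[0]+K[0,2],K[1,1]*s[1]+K[1,2]])
E
python3 - <<'E'
from h import *
print(arm.state())
snap("top","top0");snap("scene","sc0")
for f in("top0","sc0"):
    c=load(f);o,d=ray(c,320,200);print(o,d,c['k1'],c['K'][0,0])
E
```

```text
{'time': 0.0, 'q': array([-1.38967610e+00,  1.04694819e-01,  9.64584924e-02,  1.56388246e+00,
       -2.31888456e-05,  1.35309937e+00]), 'joint_vel': array([ 2.58794385e-04, -1.71903193e-04,  5.78042148e-05, -3.22769919e-04,
        1.44625849e-03, -8.05230472e-04]), 'tau': array([-3.73521092e-03, -5.56927085e+01,  5.03651297e+01,  1.69958733e-02,
       -4.11317696e-04,  4.62941352e-05]), 'position': array([ 0.23293316, -0.55254387,  0.20421903]), 'tool_rot': array([-3.14029640e+00, -2.62984847e-04,  3.98817020e-01]), 'contact_force': array([-0.62445157, -1.10931351,  0.07198511]), 'moment': array([ 0.04142901, -0.01068479,  0.0284358 ]), 'finger_force': 0.0, 'finger_gap': 0.08520750495641669}
[ 0.32081385 -0.04528134  1.37997357] [ 0.13926238  0.00685529 -0.99026745] 0.011802405645186247 367.9275078416719
[1.26704973 0.43258504 0.76218541] [-0.68977893 -0.41932426 -0.59024079] -0.02299565959299155 396.2829598714825
```

View pics/top0.png

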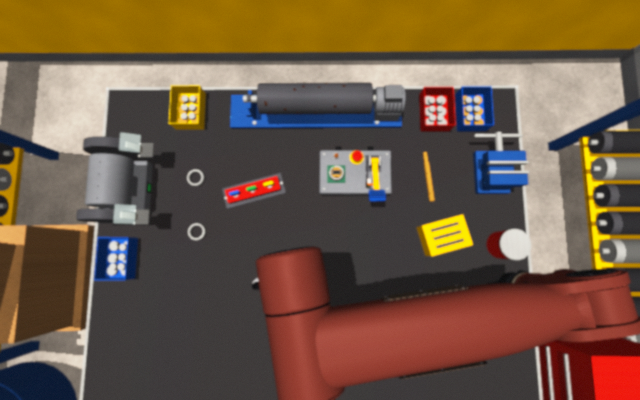

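View pics/sc0.png

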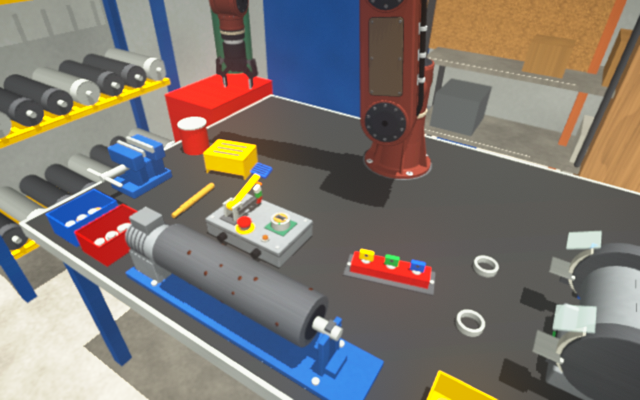

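The top view (up = +x, left = +y) shows the green key in the middle slot at about (253,188), with blue at (235,194) and yellow at (270,183). The lock is at (337,173), the paddle at (377,197) and the e-stop at (356,156). The scene view agrees.

```bash
python3 - <<'E'
from h import *
c=load('top0');p=c['p'];h=cv2.cvtColor(p,cv2.COLOR_BGR2HSV).astype(int)
def cen(x0,y0,x1,y1,lo,hi,z,n):
    w=h[y0:y1,x0:x1];m=((w[...,0]>=lo)&(w[...,0]<=hi)&(w[...,1]>120)&(w[...,2]>50))
    v,u=np.nonzero(m);u=u.mean()+x0;v=v.mean()+y0;P=at_z(c,u,v,z);print(n,m.sum(),u,v,P);return P
b=cen(222,175,290,208,100,130,.06,'blue')
g=cen(222,175,290,208,45,85,.06,'green')
y=cen(222,175,290,208,20,35,.06,'yel')
print('yaw y-axis',np.arctan2(*(b-y)[[1,0]]),np.linalg.norm((b-y)[:2]))
cen(322,160,350,185,40,90,.065,'plate')
cen(365,185,390,206,100,130,.152,'paddle')
cen(345,145,370,170,0,6,.085,'estop')
cv2.imwrite('pics/t_crop.png',cv2.resize(p[135:215,215:400],None,fx=4.3,fy=4.3,interpolation=cv2.INTER_CUBIC))
for u,v in((320,151),(390,152),(391,193),(319,194)):print(at_z(c,u,v,.06))
E
```

```text
blue 27 234.03703703703704 192.62962962962962 [0.53400688 0.27707647 0.06      ]
green 22 251.45454545454544 188.0 [0.55100802 0.21391443 0.06      ]
yel 43 265.4186046511628 183.6046511627907 [0.5672033  0.16320432 0.06      ]
yaw y-axis 1.854458619939126 0.11861226303774286
plate 9 336.6666666666667 179.66666666666666 [ 0.58027654 -0.09677889  0.065     ]
paddle 197 376.6243654822335 195.85279187817258 [ 0.50733299 -0.22741643  0.152     ]
estop 68 357.05882352941177 154.7058823529412 [ 0.66781894 -0.1701336   0.085     ]
[ 0.68904355 -0.03621866  0.06      ]
[ 0.68427256 -0.29354818  0.06      ]
[ 0.53166597 -0.29316746  0.06      ]
[ 0.52844985 -0.03252174  0.06      ]
```

View pics/t_crop.png

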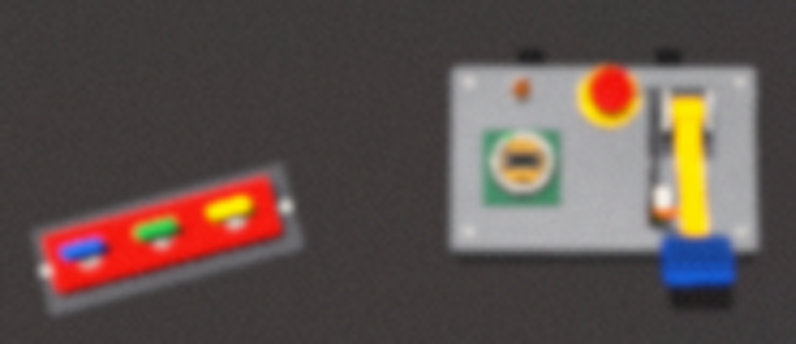

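jog_arm --plan "3.3 -3.25 -0.4 0 0 0 8.5;3.3 -3.25 -0.4 0 0 0 8.5;3.3 -3.25 -0.4 0 0 0 8.5;3.3 -3.25 -0.4 0 0 0 8.5;3.3 -3.25 -0.4 0 0 0 8.5;3.3 -3.25 -0.4 0 0 0 8.5;3.3 -3.25 -0.4 0 0 0 8.5;3.3 -3.25 -0.4 0 0 0 8.5;3.3 -3.25 -0.4 0 0 0 8.5;3.3 -3.25 -0.4 0 0 0 8.5;3.3 -3.25 -0.4 0 0 0 8.5;3.3 -3.25 -0.4 0 0 0 8.5"

```text
time: 1.3
position: [0.4468, -0.0378, 0.253]
tool_rot: [3.141, -0.0, 0.399]
contact_force: [0.2, -0.0, -0.4]
finger_gap: 0.0848
finger_force: 0.0
```

jog_arm --plan "3.3 -3.25 0 0 0 0 6;3.3 -3.25 0 0 0 0 6;3.3 -3.25 0 0 0 0 6;3.3 -3.25 0 0 0 0 6;3.3 -3.25 0 0 0 0 6;3.3 -3.25 0 0 0 0 6;0 0 0 0 0 -0.145 6;0 0 0 0 0 -0.145 6;0 0 0 0 0 -0.145 6;0 0 0 0 0 -0.145 6;0 0 0 0 0 -0.145 6;0 0 0 0 0 -0.145 6"

```text
time: 2.5
position: [0.553, 0.2168, 0.2525]
tool_rot: [-3.141, 0.001, 1.275]
contact_force: [0.5, 0.0, -0.2]
finger_gap: 0.06
finger_force: 0.0
```

jog_arm --plan "0 0 0 0 0 -0.145 6;0 0 0 0 0 -0.145 6;0 0 0 0 0 -0.145 6;0 0 0 0 0 -0.145 6;0 0 0 0 0 0 6;0 0 0 0 0 0 6"

```text
time: 3.1
position: [0.5531, 0.2168, 0.2527]
tool_rot: [-3.141, 0.0, 1.844]
contact_force: [0.3, 0.0, 0.2]
finger_gap: 0.0599
finger_force: 0.0
```

```bash
python3 - <<'E'
from h import *
s=arm.state();print(s['time'],s['q'],s['position'],s['tool_rot'],s['finger_gap'],s['contact_force'])
snap("wrist","w1");snap("top","top1")
E
```

```text
3.1 [ 1.53682015e-01  1.03777783e-01  1.83813643e-01  1.65138546e+00
 -8.06705749e-05  1.45082839e+00] [0.55310181 0.21679614 0.25265383] [-3.14103370e+00  1.38747388e-05  1.84444630e+00] 0.059904965745201426 [0.30750253 0.02191031 0.21987087]
```

View pics/w1.png

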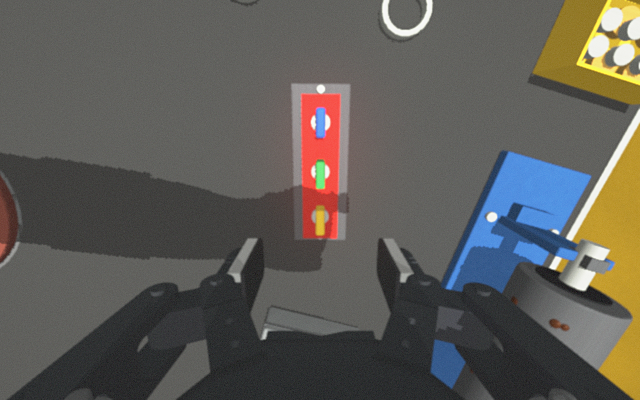

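The wrist view shows the three heads in line with the image vertical: blue (320,123), green (320,175), yellow (320,220).

```bash
python3 - <<'E'
from h import *
c=load('w1');p=c['p'];h=cv2.cvtColor(p,cv2.COLOR_BGR2HSV).astype(int)
o,d=ray(c,320,200);print('cam',o,d)
for n,lo,hi,r in(('blue',105,130,(100,142)),('green',45,80,(155,195)),('yel',18,35,(203,238))):
    w=h[r[0]:r[1],305:336];m=(w[...,0]>=lo)&(w[...,0]<=hi)&(w[...,1]>130)&(w[...,2]>60)
    v,u=np.nonzero(m);u=u+305;v=v+r[0]
    print(n,m.sum(),u.mean(),v.mean(),u.min(),u.max(),v.min(),v.max(),at_z(c,u.mean(),v.mean(),.06))
    print('  far end',at_z(c,u.mean(),v.min()-.5,.064),'near top?',at_z(c,u.mean(),v.max()+.5,.036))
w=p[150:200,300:342];cv2.imwrite('pics/g.png',cv2.resize(w,None,fx=10,fy=10,interpolation=cv2.INTER_CUBIC))
E
```

```text
cam [0.53373692 0.28523488 0.42145683] [ 0.07645314 -0.27255955 -0.95911649]
blue 204 319.84313725490193 122.46078431372548 316 323 109 136 [0.53572172 0.27738621 0.06      ]
  far end [0.53136322 0.29293167 0.064     ] near top? [0.54068279 0.25964998 0.036     ]
green 137 319.8905109489051 175.74452554744525 317 323 161 187 [0.55363947 0.21373952 0.06      ]
  far end [0.54817719 0.2332138  0.064     ] near top? [0.55943767 0.19303698 0.036     ]
yel 231 319.5887445887446 220.2900432900433 316 324 206 234 [0.56969436 0.15501855 0.06      ]
  far end [0.56373969 0.1762865  0.064     ] near top? [0.57801251 0.12521147 0.036     ]
```

View pics/g.png

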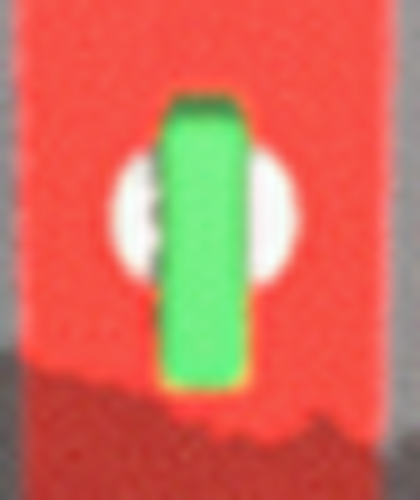

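```bash
python3 - <<'E'
from h import *
c=load('w1')
a=at_z(c,319.9,161.4,.064);b=at_z(c,319.9,188.4,.064);print(at_z(c,319.9,174.8,.064),a,b,np.linalg.norm(a-b))
d=(a-b);print('yaw head',np.arctan2(d[1],d[0]))
# line through blue and yellow top centres & rack edges
for n,(u,v) in dict(rl=(302.0,150),rl2=(302,199),rr=(339.0,150),rr2=(338,199)).items():print(n,at_z(c,u,v,.032)[:2])
# finger tip positions: check tcp projection
print(proj(c,[0.5531,0.2168,0.2527]))
s=arm.state();yaw=s['tool_rot'][2];P=at_z(c,319.9,174.8,.064);D=P-s['position']
x=np.array([np.cos(yaw),np.sin(yaw)]);y=np.array([np.sin(yaw),-np.cos(yaw)])
print('shift cm',D[:2]@x*100,D[:2]@y*100)
E
```

```text
[0.55310143 0.21570792 0.064     ] [0.54849376 0.23212947 0.064     ] [0.55790435 0.19859048 0.064     ] 0.0348342109275253
yaw head 1.8443487442360968
rl [0.52239863 0.23570487]
rl2 [0.53984666 0.1690938 ]
rr [0.57045297 0.2491925 ]
rr2 [0.58891762 0.1828684 ]
[320.24750187 232.20922545]
shift cm -0.10323777828268584 -0.03465719703540969
```

jog_arm --plan "-0.1 -0.03 4 0 0 0 6;0 0 4 0 0 0 6;0 0 4 0 0 0 6;0 0 4 0 0 0 6;0 0 3 0 0 0 6;0 0 2.2 0 0 0 6;0 0 0 0 0 0 6;0 0 0 0 0 0 1;0 0 0 0 0 0 1;0 0 0 0 0 0 1;0 0 0 0 0 0 1;0 0 0 0 0 0 1" --squeeze 60

```text
time: 4.4
position: [0.5536, 0.2158, 0.0416]
tool_rot: [3.141, 0.0, 1.849]
contact_force: [-0.3, 0.4, 0.6]
finger_gap: 0.0103
finger_force: 0.0
```

jog_arm --plan "0 0 0 0 0 0 0.8;0 0 0 0 0 0 0.8;0 0 0 0 0 0 0.8;0 0 0 0 0 0 0.8"

```text
time: 4.8
position: [0.5532, 0.2157, 0.0409]
tool_rot: [-3.141, 0.0, 1.849]
contact_force: [0.0, -0.4, -1.0]
finger_gap: 0.0085
finger_force: 0.0
```

```bash
python3 - <<'E'
from h import *
snap("wrist","w2",(200,100,440,280),3)
s=arm.state();print(s['position'],s['finger_gap'],s['finger_force'])
E
```

```text
[0.55318652 0.21573332 0.04093303] 0.0077056511223429 0.0
```

View pics/w2.png

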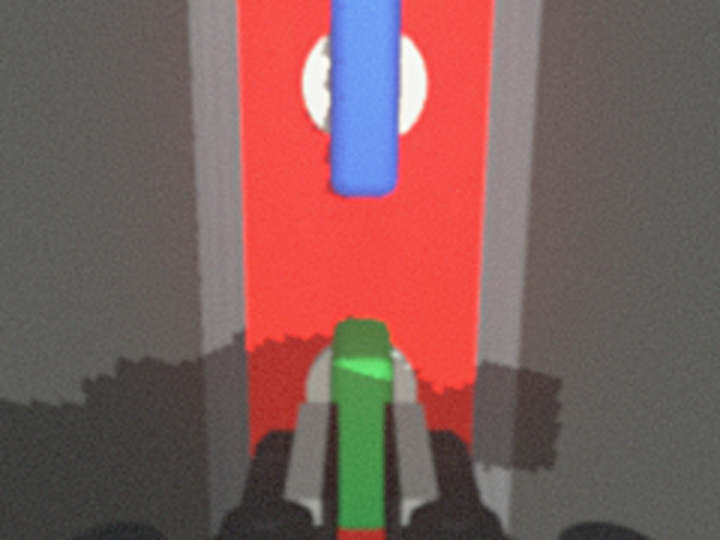

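The green head stands between the pads, centred, at crop (362,430). The pads are nearly touching it but show no force yet, so I'll command full closing.

jog_arm --plan "0 0 0 0 0 0 0;0 0 0 0 0 0 0;0 0 0 0 0 0 0;0 0 0 0 0 0 0;0 0 0 0 0 0 0" --squeeze 60

```text
time: 5.35
position: [0.5532, 0.2158, 0.041]
tool_rot: [3.142, 0.0, 1.849]
contact_force: [0.9, -1.0, 0.3]
finger_gap: -0.0001
finger_force: 0.0
```

```bash
python3 - <<'E'
from h import *
snap("wrist","w3",(220,160,420,310),4);snap("scene","sc3",(330,220,450,310),5)
c=load('w2');s=arm.state();p=s['position']
print('w2 tcp',proj(c,p),'grasp',proj(c,p+[0,0,.019]),'headtop',proj(c,[.5531,.2157,.064]),proj(c,[.5485,.2321,.064]),proj(c,[.5579,.1986,.064]))
c=load('sc3')
print('sc3 tcp',proj(c,p),'headtop',proj(c,[.5531,.2157,.064]))
E
```

```text
w2 tcp [320.29989119 232.23527677] grasp [320.34600608 245.25877439] headtop [320.14228963 248.43227897] [320.28791584 219.70191609] [320.00542939 276.65257056]
sc3 tcp [391.59966865 262.35655592] headtop [392.72259697 255.79670491]
```

View pics/w3.png

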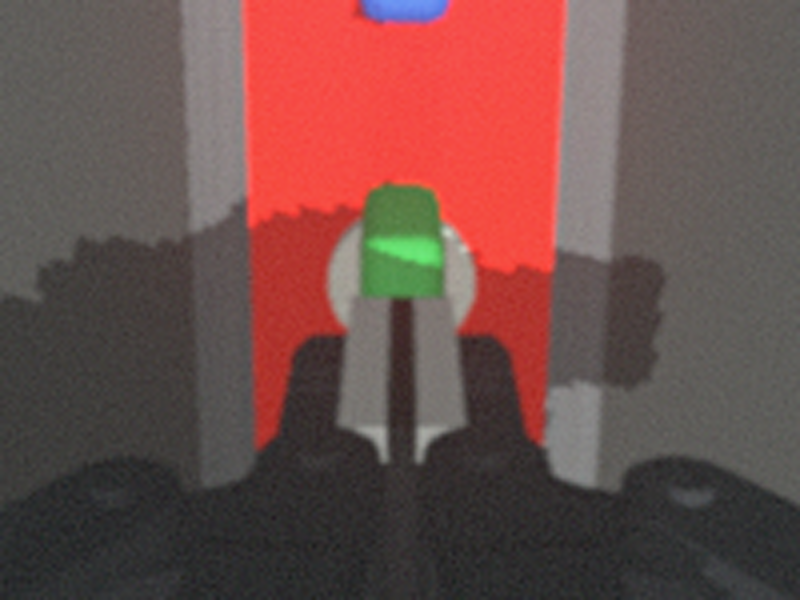

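View pics/sc3.png

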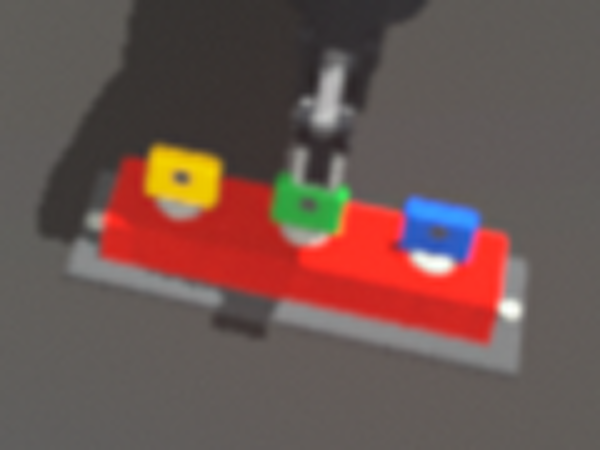

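The fingers shut over the head without touching it. In both views the fingertips, at wrist crop (400,297) and scene crop (320,183), sit at head-top height, about 25 mm higher than the reported TCP. I'll open, go lower in steps while watching the force, and close again.

jog_arm --plan "0 0 0 0 0 0 3.5;0 0 0 0 0 0 3.5;0 0 0 0 0 0 3.5;0 0 0 0 0 0 3.5;0 0 0.5 0 0 0 3.5;0 0 0.5 0 0 0 3.5;0 0 0.5 0 0 0 3.5;0 0 0 0 0 0 3.5"

```text
time: 6.25
position: [0.5524, 0.2156, 0.0247]
tool_rot: [-3.14, -0.0, 1.849]
contact_force: [-0.2, 0.1, 0.1]
finger_gap: 0.0349
finger_force: 0.0
```

```bash
python3 - <<'E'
from h import *
s=arm.state();print(s['q'],s['position'],s['finger_gap'],s['contact_force'])
snap("wrist","w4",(200,130,440,300),3);snap("scene","sc4",(330,190,450,300),6)
a=cv2.imread('pics/w4.png');b=cv2.imread('pics/sc4.png')
a=cv2.resize(a,(400,283));b=cv2.resize(b,(400,367))
o=np.zeros((367,800,3),np.uint8);o[:283,:400]=a;o[:,400:]=b;cv2.imwrite('pics/m4.png',o)
E
```

```text
[ 1.51828067e-01  1.32480837e-01 -2.01512521e-01  1.23862134e+00
 -8.56516280e-05  1.44466313e+00] [0.55238649 0.21559788 0.0246741 ] 0.03488382217468639 [-0.16266951  0.08082131  0.08092907]
```

View pics/m4.png

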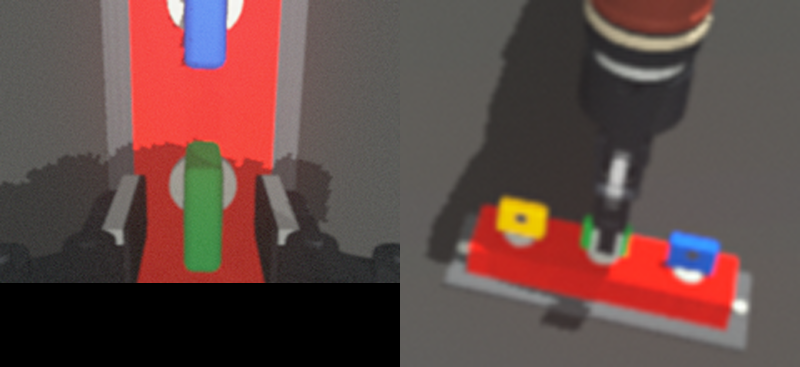

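Wrist panel: the open fingers straddle the green head at (203,205). Scene panel: the near finger now reaches down in front of the head at (603,240). I'll close here.

jog_arm --plan "0 0 0 0 0 0 0;0 0 0 0 0 0 0;0 0 0 0 0 0 0;0 0 0 0 0 0 0;0 0 0 0 0 0 0;0 0 0 0 0 0 0" --squeeze 30

```text
time: 6.95
position: [0.5535, 0.2158, 0.0263]
tool_rot: [3.141, 0.0, 1.849]
contact_force: [0.1, 0.6, 4.4]
finger_gap: 0.0111
finger_force: 32.7
```

jog_arm --plan "0 0 0 0 0 0 3;0 0 0 0 0 0 3;0 0 0.3 0 0 0 3;0 0 0.3 0 0 0 3;0 0 0 0 0 0 0;0 0 0 0 0 0 0;0 0 0 0 0 0 0;0 0 0 0 0 0 0;0 0 0 0 0 0 0;0 0 0 0 0 0 0" --squeeze 60

```text
time: 7.95
position: [0.5532, 0.2157, 0.02]
tool_rot: [-3.142, 0.0, 1.849]
contact_force: [-1.2, -0.3, 0.0]
finger_gap: 0.0108
finger_force: 61.1
```

```bash
python3 - <<'E'
from h import *
s=arm.state();print(s['position'],s['tool_rot'],s['finger_gap'],s['finger_force'],s['contact_force'])
# lock measurement in initial top image and scene image: barrel circle
for f,pt in(('top0',(336.2,172.2)),):
    c=load(f);print('lock',at_z(c,*pt,.09))
E
```

```text
[0.55320247 0.21573003 0.01995917] [-3.14155497e+00  1.13840340e-04  1.84875805e+00] 0.010784982405777358 61.088783740997314 [-1.20351737 -0.26646852  0.04658125]
lock [ 0.60251071 -0.09431088  0.09      ]
```

jog_arm --plan "0 0 -0.4 0 0 0 0;0 0 -0.8 0 0 0 0;0 0 -1.3 0 0 0 0;0 0 -2 0 0 0 0;0 0 -3 0 0 0 0;0 0 -4 0 0 0 0;0 0 -4 0 0 0 0;0 0 -2.5 0 0 0 0;0 0 -1 0 0 0 0;0 0 0 0 0 0 0"

```text
time: 8.95
position: [0.5541, 0.2159, 0.2118]
tool_rot: [3.139, 0.0, 1.849]
contact_force: [-0.3, -0.3, -0.9]
finger_gap: 0.0105
finger_force: 61.1
```

jog_arm --plan "-2 -0.27 0 0 0 0 0;-4 -0.5 0 0 0 0 0;-4 -0.5 0 0 0 0 0;-4 -0.5 0 0 0 0 0;-4 -0.5 0 0 0 0 0;-4 -0.5 0 0 0 0 0;-4 -0.5 0 0 0 0 0;-3.2 -0.3 0 0 0 0 0;-2 -0.23 0 0 0 0 0;0 0 0 0 0 0.14 0;0 0 0 0 0 0.139 0;0 0 0 0 0 0 0"

```text
time: 10.15
position: [0.6018, -0.0942, 0.2087]
tool_rot: [-3.14, -0.001, 1.568]
contact_force: [0.0, 0.1, -0.4]
finger_gap: 0.0103
finger_force: 61.1
```

```bash
python3 - <<'E'
from h import *
s=arm.state();print(s['position'],s['tool_rot'],s['finger_gap'],s['finger_force'],s['contact_force'],s['q'])
snap("wrist","w5");c=load('w5')
print('lock proj',proj(c,[.6025,-.0943,.09]),'tcp',proj(c,s['position']))
u,v=proj(c,[.6025,-.0943,.09]);x0,y0=int(u)-75,int(v)-60
x0=max(x0,0);y0=max(y0,0);print(x0,y0)
im=c['p'][y0:y0+120,x0:x0+150]
cv2.imwrite('pics/w5c.png',cv2.resize(im,None,fx=5,fy=5,interpolation=cv2.INTER_CUBIC))
E
```

```text
[ 0.60182876 -0.09423382  0.20872703] [-3.13986086e+00 -8.09243216e-04  1.56784141e+00] 0.010300261123884304 61.1490797996521 [ 0.01367858  0.09700951 -0.40705061] [-3.69782352e-01  1.35993907e-01  1.38244070e-01  1.57495331e+00
  1.34285038e-04  1.20396807e+00]
lock proj [321.16984352 187.37228946] tcp [320.59831513 232.1375935 ]
246 127
```

View pics/w5c.png

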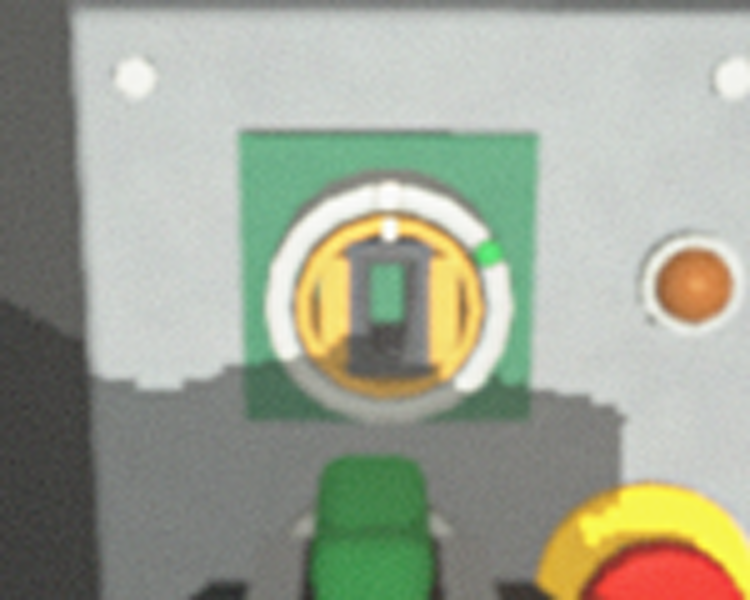

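The lock slot is centred at crop (391,306), i.e. pixel (323.8,187.9). It lines up with the image vertical, and the green head in the gripper is at crop x≈373.

```bash
python3 - <<'E'
from h import *
c=load('w5');s=arm.state();p=s['position'];L=at_z(c,323.8,187.9,.09);print(L,p)
yaw=s['tool_rot'][2]
D=L-p;print('shift cm x,y',100*(D[0]*np.cos(yaw)+D[1]*np.sin(yaw)),100*(D[0]*np.sin(yaw)-D[1]*np.cos(yaw)))
# key head width check: predicted px of head centre for key under TCP
for z in(.045,.02,.01):print(z,proj(c,p+[0,0,z]),proj(c,p+[0,.018,z]))
# slot tilt via brass/plate: minAreaRect of the plate
h=cv2.cvtColor(c['p'],cv2.COLOR_BGR2HSV);m=cv2.inRange(h,(65,60,60),(95,255,255));m[:150]=0;m[205:]=0;m[:,:290]=0;m[:,357:]=0
k=cv2.minAreaRect(np.argwhere(m)[:,::-1].astype(np.float32));print(k)
for z,a in((.06,'corner'),):
    print([at_z(c,246+x/5-.4,127+y/5-.4,z)[:2] for x,y in((240,132),(538,134),(530,418),(249,418))])
E
```

```text
[ 0.60521727 -0.09486855  0.09      ] [ 0.60189555 -0.0941102   0.20895447]
shift cm x,y -0.07661905801538275 0.3319918790255571
0.045 [320.80013256 268.44801393] [320.71505885 233.88062339]
0.02 [320.74005756 245.85853698] [320.66615695 215.86543032]
0.01 [320.72074366 238.59243912] [320.65054383 210.1113635 ]
((323.5, 179.0), (59.0, 50.0), 0.0)
[array([ 0.5722239, -0.0626013]), array([ 0.63796928, -0.06322707]), array([ 0.63802358, -0.12921836]), array([ 0.57243272, -0.12905351])]
```

jog_arm --plan "-0.08 0.34 2 0 0 0 0;0 0 3 0 0 0 0;0 0 3 0 0 0 0;0 0 1.2 0 0 0 0;0 0 0.3 0 0 0 0;0 0 0 0 0 0 0;0 0 0 0 0 0 0"

```text
time: 10.9
position: [0.6066, -0.0958, 0.1168]
tool_rot: [3.139, 0.001, 1.571]
contact_force: [0.1, -0.1, -0.6]
finger_gap: 0.0108
finger_force: 61.1
```

```bash
python3 - <<'E'
from h import *
c=load('w1');print('w1 far-face bottom/top',proj(c,[.5483,.2331,.036]),proj(c,[.5483,.2331,.064]))
s=arm.state();print(s['position'],s['tool_rot'],s['contact_force'])
snap("wrist","w6");c=load('w6');h=cv2.cvtColor(c['p'],cv2.COLOR_BGR2HSV)
m=cv2.inRange(h,(50,100,30),(75,255,255))
for f in('w5','w6'):
    c=load(f);h=cv2.cvtColor(c['p'],cv2.COLOR_BGR2HSV);m=cv2.inRange(h,(50,150,30),(72,255,255));m[:205]=0;m[:,:290]=0;m[:,350:]=0
    print(f,[(v,np.nonzero(r)[0].min(),np.nonzero(r)[0].max()) for v,r in enumerate(m) if (r>0).sum()>5][::6])
    # ring / barrel brass pixels
    b=cv2.inRange(h,(14,90,90),(28,255,255));b[:120]=0;b[215:]=0;b[:,:280]=0;b[:,355:]=0
    y,x=np.nonzero(b);print('brass',x.min(),x.max(),y.min(),y.max(),x.mean(),len(x))
E
```

```text
w1 far-face bottom/top [319.96430469 157.46908448] [319.96045988 160.61383008]
[ 0.60659168 -0.09575695  0.11676584] [3.13939490e+00 9.30618377e-04 1.57068492e+00] [ 0.08438797 -0.09683498 -0.60970689]
w5 [(260, np.int64(311), np.int64(323)), (284, np.int64(313), np.int64(329)), (291, np.int64(313), np.int64(330))]
brass 305 342 170 206 323.2656 625
w6 [(256, np.int64(312), np.int64(327)), (269, np.int64(311), np.int64(326)), (275, np.int64(311), np.int64(327)), (281, np.int64(312), np.int64(327)), (287, np.int64(311), np.int64(329)), (293, np.int64(310), np.int64(329))]
brass 292 344 191 214 317.86054421768705 588
```

```bash
python3 - <<'E'
from h import *
for f in('w5','w6'):
    c=load(f);h=cv2.cvtColor(c['p'],cv2.COLOR_BGR2HSV);b=cv2.inRange(h,(12,80,80),(28,255,255));b[:120]=0;b[222:]=0;b[:,:280]=0;b[:,348:]=0
    print(f,[(v,np.nonzero(r)[0].min(),np.nonzero(r)[0].max()) for v,r in enumerate(b) if (r>0).sum()>3][::3])
    # best-fit circle radius 18.3mm at z .09 : use extreme pixels
    pts=[]
    for v,r in enumerate(b):
        n=np.nonzero(r)[0]
        if len(n)>3: pts+=[(n.min()-.5,v),(n.max()+.5,v)]
    P=np.array([at_z(c,*q,.09)[:2] for q in pts])
    from scipy.optimize import least_squares
    r=least_squares(lambda a:np.hypot(P[:,0]-a[0],P[:,1]-a[1])-a[2],[.605,-.095,.018],loss='soft_l1',f_scale=.0005);print(r.x,np.median(abs(r.fun)))
ps=np.array([arm.state()['position'] for _ in range(5)]);print(ps)
E
```

```text
w5 [(170, np.int64(319), np.int64(328)), (173, np.int64(312), np.int64(334)), (176, np.int64(309), np.int64(338)), (179, np.int64(307), np.int64(340)), (182, np.int64(306), np.int64(341)), (185, np.int64(305), np.int64(341)), (188, np.int64(305), np.int64(342)), (191, np.int64(305), np.int64(341)), (194, np.int64(306), np.int64(341)), (197, np.int64(307), np.int64(339)), (200, np.int64(310), np.int64(337)), (203, np.int64(313), np.int64(334)), (206, np.int64(321), np.int64(324))]
[ 0.60475329 -0.09500541  0.01962619] 0.00016677337937269845
w6 [(191, np.int64(311), np.int64(325)), (194, np.int64(303), np.int64(332)), (197, np.int64(300), np.int64(336)), (200, np.int64(297), np.int64(339)), (203, np.int64(295), np.int64(341)), (206, np.int64(294), np.int64(342)), (209, np.int64(292), np.int64(343)), (212, np.int64(292), np.int64(344)), (215, np.int64(292), np.int64(344)), (218, np.int64(292), np.int64(344)), (221, np.int64(292), np.int64(343))]
[ 0.6047537  -0.09426046  0.01926478] 0.0001312978855005694
[[ 0.60663405 -0.09578412  0.11677266]
 [ 0.60663405 -0.09578412  0.11677266]
 [ 0.60663405 -0.09578412  0.11677266]
 [ 0.60663405 -0.09578412  0.11677266]
 [ 0.60663405 -0.09578412  0.11677266]]
```

jog_arm --plan "0.1 -0.16 0 0 0 0 0;0 0 0 0 0 0 0;0 0 0 0 0 0 0"

```text
time: 11.25
position: [0.6043, -0.0945, 0.1154]
tool_rot: [3.141, 0.0, 1.57]
contact_force: [0.7, -0.3, -0.8]
finger_gap: 0.0104
finger_force: 61.1
```

```bash
cat > lk.py <<'E'
from h import *
from scipy.optimize import least_squares
def lock(f):
    c=load(f);h=cv2.cvtColor(c['p'],cv2.COLOR_BGR2HSV);b=cv2.inRange(h,(12,80,80),(28,255,255));b[:120]=0;b[222:]=0;b[:,:280]=0;b[:,348:]=0
    pts=[]
    for v,r in enumerate(b):
        n=np.nonzero(r)[0]
        if len(n)>3: pts+=[(n.min()-.5,v),(n.max()+.5,v)]
    P=np.array([at_z(c,*q,.09)[:2] for q in pts])
    return least_squares(lambda a:np.hypot(P[:,0]-a[0],P[:,1]-a[1])-a[2],[.605,-.095,.018],loss='soft_l1',f_scale=.0005).x
if __name__=='__main__':
    s=arm.state();snap("wrist","w7");s2=arm.state();c=load('w7')
    print(s['position'],s2['position'],s2['tool_rot'],s['contact_force'],lock('w7'))
    print('tcp proj',proj(c,s['position']))
    print('lock px at z .09',proj(c,[*lock('w7')[:2],.09]))
    g=c['p'][225:300,295:350].astype(int);d=(g[...,1]-g[...,2]>25)&(g[...,1]-g[...,0]>10)
    print([(v+225,np.nonzero(r)[0].min()+295,np.nonzero(r)[0].max()+295) for v,r in enumerate(d) if r.sum()>5][::5])
    print('head pred',[ (z,proj(c,s['position']+[x,.018,z])) for z in(.016,.044) for x in(-.006,.006)])
E
python3 lk.py
```

```text
[ 0.60425756 -0.09454887  0.11540749] [ 0.60421492 -0.09454167  0.11526009] [3.14121234e+00 2.35476731e-04 1.56987257e+00] [ 0.73141088 -0.28550067 -0.82842203] [ 0.60466711 -0.09410298  0.01919138]
tcp proj [320.59203926 232.10488009]
lock px at z .09 [321.05557942 217.72363343]
[(225, np.int64(310), np.int64(330)), (230, np.int64(309), np.int64(331)), (235, np.int64(309), np.int64(331)), (240, np.int64(308), np.int64(349)), (245, np.int64(309), np.int64(331)), (250, np.int64(309), np.int64(331)), (255, np.int64(309), np.int64(331)), (260, np.int64(309), np.int64(331)), (265, np.int64(309), np.int64(331)), (270, np.int64(309), np.int64(331)), (275, np.int64(309), np.int64(331)), (280, np.int64(309), np.int64(331)), (285, np.int64(309), np.int64(331)), (290, np.int64(309), np.int64(331)), (295, np.int64(309), np.int64(331))]
head pred [(0.016, array([310.02020609, 213.57543461])), (0.016, array([331.31055627, 213.55001159])), (0.044, array([308.08420127, 233.17448365])), (0.044, array([333.63186019, 233.14299705]))]
```

jog_arm --plan "0.03 0.05 0.4 0 0 0 0;0 0 0.4 0 0 0 0;0 0 0.4 0 0 0 0;0 0 0.3 0 0 0 0;0 0 0.3 0 0 0 0;0 0 0 0 0 0 0"

```text
time: 11.9
position: [0.6043, -0.0941, 0.0964]
tool_rot: [-3.141, -0.0, 1.57]
contact_force: [-0.6, 0.4, 0.1]
finger_gap: 0.0106
finger_force: 61.1
```

jog_arm --plan "0 0 0.3 0 0 0 0;0 0 0.3 0 0 0 0;0 0 0.3 0 0 0 0;0 0 0.3 0 0 0 0;0 0 0.2 0 0 0 0;0 0 0.2 0 0 0 0;0 0 0 0 0 0 0"

```text
time: 12.6
position: [0.6044, -0.0942, 0.0807]
tool_rot: [-3.141, -0.0, 1.57]
contact_force: [0.0, -1.0, -1.2]
finger_gap: 0.0106
finger_force: 61.1
```

jog_arm --plan "0 0 0.15 0 0 0 0;0 0 0.15 0 0 0 0;0 0 0.1 0 0 0 0;0 0 0 0 0 0 0"

```text
time: 13.0
position: [0.6047, -0.0943, 0.0775]
tool_rot: [3.141, 0.0, 1.57]
contact_force: [-2.0, 0.7, 3.7]
finger_gap: 0.0106
finger_force: 61.6
```

jog_arm --plan "0 0 0.1 0 0 0 0;0 0 0 0 0 0 0;0 0 0 0 0 0 0"

```text
time: 13.3
position: [0.6048, -0.0943, 0.0774]
tool_rot: [3.141, 0.001, 1.57]
contact_force: [-4.3, 1.4, 9.7]
finger_gap: 0.0103
finger_force: 62.7
```

jog_arm --plan "0 0 0 0 0 0.1 0;0 0 0 0 0 0.12 0;0 0 0 0 0 0.12 0;0 0 0 0 0 0.12 0;0 0 0 0 0 0.12 0;0 0 0 0 0 0.12 0;0 0 0 0 0 0.12 0;0 0 0 0 0 0.12 0;0 0 0 0 0 0.12 0;0 0 0 0 0 0.1 0;0 0 0 0 0 0 0" --squeeze 80

```text
time: 14.4
position: [0.6067, -0.0955, 0.0776]
tool_rot: [3.137, -0.003, 0.406]
contact_force: [4.9, -3.1, 3.9]
finger_gap: 0.0103
finger_force: 81.4
```

```bash
python3 -c "
from h import *
s=arm.state();print(s['position'],s['tool_rot'],s['contact_force'],s['moment'],s['q'])"
```

```text
[ 0.60672941 -0.09552856  0.07759942] [ 3.13741864 -0.00329625  0.40587887] [ 4.94611742 -3.06244645  3.89043304] [-0.74875309 -1.12913232  0.05353391] [-3.68396262e-01  1.54709276e-01 -7.94721085e-02  1.33133991e+00
 -6.79398621e-04  2.36732261e+00]
```

jog_arm --plan "0 0 0 0 0 0.05 0;0 0 0 0 0 0.04 0;0 0 0 0 0 0.03 0;0 0 0 0 0 0 0"

```text
time: 14.8
position: [0.6067, -0.0957, 0.0776]
tool_rot: [3.137, -0.004, 0.289]
contact_force: [4.0, -5.1, 3.2]
finger_gap: 0.01
finger_force: 81.4
```

```bash
python3 -c "
from h import *
s=arm.state();print(s['position'],s['tool_rot'],s['contact_force'],s['moment'],s['q'])"
```

```text
[ 0.60674446 -0.09573053  0.07756452] [ 3.13739938 -0.00358165  0.28861495] [ 4.04676141 -5.10942602  3.1728813 ] [-1.03055013 -1.11464191  0.29187619] [-3.68452277e-01  1.54790730e-01 -7.94476301e-02  1.33116083e+00
 -1.13253591e-03  2.48452988e+00]
```

jog_arm --plan "0 0 0 0 0 0 2;0 0 0 0 0 0 4;0 0 0 0 0 0 4;0 0 0 0 0 0 4;0 0 -1 0 0 0 4;0 0 -2 0 0 0 4;0 0 -3 0 0 0 4;0 0 -4 0 0 0 4;0 0 -3 0 0 0 4;0 0 0 0 0 -0.14 4;0 0 0 0 0 -0.14 4;0 0 0 0 0 -0.14 4"

```text
time: 16.0
position: [0.6048, -0.0942, 0.2072]
tool_rot: [3.141, -0.001, 0.716]
contact_force: [0.3, -0.1, 0.1]
finger_gap: 0.0397
finger_force: 0.0
```

jog_arm --plan "0 0 0 0 0 -0.14 0;0 0 0 0 0 -0.14 0;0 0 0 0 0 -0.14 0;0 0 0 0 0 -0.14 0;0 0 0 0 0 -0.14 0;0 0 0 0 0 -0.14 0;0 0 0 0 0 -0.02 0;0 0 0 0 0 0 0" --squeeze 40

```text
time: 16.8
position: [0.6046, -0.0942, 0.2065]
tool_rot: [3.141, 0.0, 1.567]
contact_force: [0.0, -0.3, -0.0]
finger_gap: -0.0002
finger_force: 0.0
```

```bash
python3 - <<'E'
from h import *
s=arm.state();print(s['position'],s['tool_rot'],s['contact_force'],s['finger_gap'])
snap("wrist","w8");c=load('w8')
L=(.6048,-.0945)
print('head top pred',proj(c,[*L,.122]),'ring',proj(c,[*L,.09]))
p=c['p'].astype(int);d=(p[...,1]-p[...,2]>40)&(p[...,1]-p[...,0]>25)
h=cv2.cvtColor(c['p'],cv2.COLOR_BGR2HSV);d=cv2.inRange(h,(50,150,40),(72,255,255))
n,lab,st,ce=cv2.connectedComponentsWithStats(d)
for i in range(1,n):
    if st[i,4]>40:
        v,u=np.nonzero(lab==i);r=cv2.minAreaRect(np.c_[u,v].astype(np.float32));
        print(st[i],ce[i],r,at_z(c,*ce[i],.122)); B=[at_z(c,*q,.122)[:2].round(4) for q in cv2.boxPoints(r)];print(B)
E
```

```text
[ 0.60463642 -0.09418768  0.20650715] [3.14123140e+00 2.40933391e-04 1.56691419e+00] [ 0.01278421 -0.30375471 -0.03118087] -0.00017992492203230563
head top pred [320.48367468 196.45546737] ring [320.405935   187.99217421]
```

```bash
python3 - <<'E'
from h import *
c=load('w8');p=c['p'].astype(int)
print(p[196,285:360:5].tolist())
d=((p[...,1]-p[...,2]>30)&(p[...,1]-p[...,0]>30)).astype(np.uint8);d[:140]=0;d[235:]=0
# list of hue in region
h=cv2.cvtColor(c['p'],cv2.COLOR_BGR2HSV)
for v in range(168,232,4): print(v,''.join('G' if 50<=a[0]<=74 and a[1]>110 else 'p' if 60<=a[0]<=95 and a[1]>50 else 'b' if 12<=a[0]<=28 and a[1]>80 else 'W' if a[2]>170 else '.' for a in h[v,280:362:2]))
E
```

```text
[[210, 211, 207], [209, 212, 207], [132, 172, 105], [241, 244, 245], [87, 158, 71], [121, 227, 94], [131, 237, 102], [134, 238, 104], [128, 235, 101], [126, 234, 99], [117, 227, 90], [226, 235, 232], [138, 176, 113], [190, 200, 183], [206, 209, 207]]
168 WWWWWWpppppp.WWWWWWWWWWWWWWW.ppppppWWWWWW
172 WWWWWWpppppWWWWWbbbbbbbbbbWWWW.ppppWWWWWW
176 WWWWWWppp.WWWbbbbbbbbbb..bbbWWGGpppWWWWWW
180 WWWWWWpppWWWbbbbbWWWWWWW...bW.pWWppWWWWWW
184 WWWWWWppWWWbbbbWWWWWWW.pGGGG.bWWWppWWWWWW
188 WWWWWWppWWWbb..WW.Gp..GGGGGGGGWWWppWWWWWW
192 WWWWWWppWWWb.GGGGpGGGGGGGGGGGGWWWppWWWWWW
196 WWWWWWpppWWWGGGGGGGGGGGGGGGGGpWWWppWWWWWW
200 WWWWW.pppp.pGGGGGGGGGGGGG.bbWWWppppWWWWWW
204 WW....ppppp.pGGGGGG.bbbbbb...W.ppppWWWWWW
208 ......ppppppppp..W..........ppppppp......
212 .........................................
216 .........................................
220 .........................................
224 .........................................
228 ........................................b
```

```bash
python3 - <<'E'
from h import *
c=load('w8');h=cv2.cvtColor(c['p'],cv2.COLOR_BGR2HSV)
m=((h[...,0]>=50)&(h[...,0]<=70)&(h[...,1]>125)&(h[...,2]>190));m[:182]=0;m[209:]=0;m[:,:298]=0;m[:,342:]=0
v,u=np.nonzero(m);P=np.array([at_z(c,a,b,.122)[:2] for a,b in zip(u,v)]);r=cv2.minAreaRect((P*1000).astype(np.float32))
e=np.linalg.eigh(np.cov(P.T))[1][:,1];print(P.mean(0),r,np.degrees(np.arctan2(e[1],e[0]))%180)
E
```

```text
[ 0.60703963 -0.0931783 ] ((604.9781494140625, -94.66466522216797), (33.51021194458008, 10.150215148925781), 19.802724838256836) 13.912895210450273
```

The key is home in the lock, centred at (0.605,−0.095), with its head about 70° clockwise of the start. Allowing for the slot play, the barrel is at its stop. Next is the paddle.

jog_arm --plan "-2.7 -2 0 0 0 0 0;-2.7 -2 0 0 0 0 0;-2.7 -2 0 0 0 0 0;-2.7 -2 0 0 0 0 0;-2.7 -2 0 0 0 0 0;0 0 0 0 0 0 0;0 0 0 0 0 0 0"

```text
time: 17.55
position: [0.5043, -0.2295, 0.2063]
tool_rot: [3.141, 0.0, 1.566]
contact_force: [0.5, 0.4, -0.6]
finger_gap: -0.0004
finger_force: 0.0
```

```bash
cat > pd.py <<'E'
from h import *
import sys
f=sys.argv[1];s=arm.state();print(s['position'],s['tool_rot'],s['contact_force'])
snap("wrist",f);c=load(f);h=cv2.cvtColor(c['p'],cv2.COLOR_BGR2HSV)
m=cv2.inRange(h,(100,120,40),(128,255,255));n,l,st,ce=cv2.connectedComponentsWithStats(m)
print('blue',[(st[i].tolist(),ce[i].round(1)) for i in range(1,n) if st[i,4]>100])
m=cv2.inRange(h,(5,130,120),(16,255,255));n,l,st,ce=cv2.connectedComponentsWithStats(m)
print('orange',[(st[i].tolist(),ce[i].round(1)) for i in range(1,n) if st[i,4]>8])
m=cv2.inRange(h,(45,100,60),(75,255,255));n,l,st,ce=cv2.connectedComponentsWithStats(m)
print('green',[(st[i].tolist(),ce[i].round(1)) for i in range(1,n) if st[i,4]>15])
print('tcp px',proj(c,s['position']),'padl pred released',proj(c,[.516,-.2296,.152]),'mid',proj(c,[.5048,-.2296,.108]))
E
python3 pd.py w9
```

```text
[ 0.50426505 -0.2295028   0.20626053] [3.14117795e+00 8.13835920e-05 1.56616693e+00] [ 0.52623021  0.41797857 -0.55230715]
blue [([529, 0, 111, 258, 16048], array([594.1, 113.9])), ([307, 171, 47, 66, 2221], array([328.8, 201.1]))]
orange [([486, 38, 18, 19, 231], array([494.2,  46.7])), ([463, 109, 18, 17, 24], array([470.2, 115.7])), ([463, 132, 21, 16, 27], array([471. , 142.2])), ([373, 166, 8, 24, 73], array([374.9, 175.7])), ([379, 182, 2, 7, 12], array([379.5, 185. ])), ([626, 311, 14, 8, 17], array([632.5, 314.4])), ([613, 386, 27, 14, 49], array([629.1, 396.1]))]
green [([421, 18, 49, 31, 724], array([446.2,  32.6]))]
tcp px [320.61012115 232.065337  ] padl pred released [334.78583168 206.16052272] mid [320.86952444 192.35968938]
```

jog_arm --plan "0 0 2 0 0 0 0;0 0 2 0 0 0 0;0 0 0.6 0 0 0 0;0 0 0 0 0 0 0"

```text
time: 18.0
position: [0.5044, -0.228, 0.1592]
tool_rot: [-3.14, -0.001, 1.57]
contact_force: [0.3, -0.2, 0.1]
finger_gap: 0.0001
finger_force: 0.0
```

jog_arm --plan "0 0 0.4 0 0 0 0;0 0 0.4 0 0 0 0;0 0 0 0 0 0 0"

```text
time: 18.3
position: [0.5046, -0.2291, 0.152]
tool_rot: [3.141, 0.0, 1.57]
contact_force: [-0.0, 0.8, -0.5]
finger_gap: -0.0001
finger_force: 0.0
```

jog_arm --plan "0 0 0.4 0 0 0 0;0 0 0.4 0 0 0 0;0 0 0 0 0 0 0"

```text
time: 18.6
position: [0.5042, -0.2289, 0.1433]
tool_rot: [-3.141, -0.0, 1.57]
contact_force: [-0.5, -0.6, 0.1]
finger_gap: -0.0
finger_force: 0.0
```

jog_arm --plan "0 0 0.4 0 0 0 0;0 0 0.4 0 0 0 0;0 0 0 0 0 0 0"

```text
time: 18.9
position: [0.5041, -0.2288, 0.1352]
tool_rot: [-3.141, -0.001, 1.57]
contact_force: [-0.2, -0.7, 0.4]
finger_gap: 0.0002
finger_force: 0.0
```

```bash
python3 pd.py w10
```

```text
[ 0.50414906 -0.22884873  0.13521023] [-3.14079443e+00 -5.52529983e-04  1.56978127e+00] [-0.2067237  -0.66533781  0.44386866]
blue [([570, 26, 70, 264, 7361], array([612.3, 184.1])), ([301, 194, 68, 86, 2663], array([337.5, 221.7]))]
orange [([542, 14, 24, 25, 438], array([553.2,  25.3])), ([517, 106, 28, 10, 31], array([529.8, 109.7])), ([392, 187, 13, 32, 154], array([395.8, 200.9])), ([400, 192, 4, 26, 36], array([402.4, 205.2]))]
green [([452, 0, 76, 32, 1002], array([483.4,  10.3])), ([386, 176, 24, 5, 75], array([396.5, 177.9]))]
tcp px [320.57921406 232.06018422] padl pred released [341.09383022 244.5582413 ] mid [321.41458884 218.41609038]
```

jog_arm --plan "0 0 0.3 0 0 0 0;0 0 0.3 0 0 0 0;0 0 0 0 0 0 0"

```text
time: 19.25
position: [0.5045, -0.2292, 0.1299]
tool_rot: [3.141, 0.0, 1.57]
contact_force: [-0.4, -0.7, 1.8]
finger_gap: -0.0003
finger_force: 1.3
```

jog_arm --plan "0 0 0.3 0 0 0 0;0 0 0.3 0 0 0 0;0 0 0 0 0 0 0"

```text
time: 19.55
position: [0.5044, -0.2292, 0.1237]
tool_rot: [-3.141, 0.0, 1.57]
contact_force: [-0.6, -0.7, 3.4]
finger_gap: 0.0005
finger_force: 1.5
```

```bash
python3 pd.py w11
```

```text
[ 0.50436949 -0.229217    0.12366255] [-3.14138033e+00  2.66083751e-04  1.56968386e+00] [-0.57686776 -0.74423463  3.41719743]
blue [([578, 67, 62, 229, 5961], array([615.1, 208.2])), ([296, 196, 71, 84, 2696], array([333.4, 222. ]))]
orange [([554, 8, 26, 25, 494], array([566.4,  19.4])), ([530, 105, 26, 9, 26], array([542.5, 108.1])), ([392, 189, 13, 33, 171], array([396.4, 202.7])), ([401, 204, 3, 17, 26], array([402.6, 213.3]))]
green [([460, 0, 65, 26, 645], array([485.5,   8.3])), ([389, 179, 28, 7, 92], array([401.2, 181.1]))]
tcp px [320.57420371 232.13061898] padl pred released [342.22931295 253.28680948] mid [321.1510736  223.74098786]
```

jog_arm --plan "0 0 0.4 0 0 0 0;0 0 0.4 0 0 0 0;0 0 0.4 0 0 0 0;0 0 0.4 0 0 0 0;0 0 0.4 0 0 0 0;0 0 0.4 0 0 0 0;0 0 0.2 0 0 0 0;0 0 0 0 0 0 0"

```text
time: 20.4
position: [0.5043, -0.229, 0.0977]
tool_rot: [-3.141, -0.0, 1.57]
contact_force: [-2.0, -0.0, 4.9]
finger_gap: -0.0002
finger_force: 2.3
```

```bash
python3 pd.py w12
```

```text
[ 0.50430961 -0.22901098  0.09766265] [-3.14124365e+00 -1.47997351e-04  1.56977694e+00] [-2.04837404 -0.03409006  4.91182032]
blue [([599, 168, 41, 143, 3088], array([625.3, 261.1])), ([287, 199, 73, 73, 2663], array([323.1, 222.2]))]
orange [([589, 0, 30, 21, 484], array([602.8,   8.3])), ([571, 103, 16, 5, 17], array([578.9, 105.2])), ([391, 193, 14, 35, 170], array([396.7, 209. ]))]
green [([484, 0, 33, 11, 208], array([496.4,   3.7])), ([519, 38, 11, 8, 29], array([525.1,  42.2])), ([521, 51, 6, 14, 29], array([524.2,  56.9])), ([398, 188, 34, 9, 157], array([413.4, 191.1]))]
tcp px [320.62806165 232.10302198] padl pred released [346.70674268 280.16018914] mid [321.48217005 239.73561447]
```

jog_arm --plan "0 0 0.3 0 0 0 0;0 0 0.3 0 0 0 0;0 0 0.3 0 0 0 0;0 0 0.3 0 0 0 0;0 0 0.2 0 0 0 0;0 0 0 0 0 0 0;0 0 0 0 0 0 0;0 0 0 0 0 0 0;0 0 0 0 0 0 0;0 0 0 0 0 0 0;0 0 0 0 0 0 0"

```text
time: 21.55
position: [0.5043, -0.2292, 0.0843]
tool_rot: [-3.141, 0.0, 1.57]
contact_force: [-2.8, -0.6, 7.0]
finger_gap: -0.0002
finger_force: 2.7
```

```bash
python3 pd.py w13; python3 - <<'E'
from h import *
# pointer / quadrant around: coarse class map
c=load('w13');h=cv2.cvtColor(c['p'],cv2.COLOR_BGR2HSV)
def k(a):
    H,S,V=map(int,a)
    if 100<=H<=128 and S>120:return 'B'
    if 17<=H<=34 and S>120:return 'y'
    if 5<=H<=16 and S>130:return 'O'
    if (H<5 or H>172) and S>120:return 'R'
    if 40<=H<=90 and S>70:return 'G'
    return 'W' if V>190 and S<40 else '.'
for v in range(150,290,4):print(v,''.join(k(a) for a in h[v,280:470:2]))
E
```

```text
[ 0.50433195 -0.22918869  0.08425914] [-3.14136517e+00  3.42777199e-04  1.56973023e+00] [-2.80999384 -0.58806455  6.95947347]
blue [([284, 199, 74, 72, 2793], array([319.7, 222.7])), ([611, 219, 29, 101, 1526], array([629.6, 283.3]))]
orange [([612, 0, 28, 13, 250], array([625.2,   4.5])), ([590, 103, 16, 4, 17], array([597.8, 104.3])), ([392, 195, 13, 36, 138], array([396.7, 208.7])), ([401, 215, 3, 15, 24], array([402. , 222.1]))]
green [([520, 32, 26, 33, 313], array([532.6,  49.8])), ([478, 59, 10, 6, 18], array([481.8,  61.6])), ([403, 193, 39, 25, 307], array([418.6, 199.9]))]
tcp px [320.55489858 232.07821694] padl pred released [349.52624963 297.94021673] mid [321.48863693 249.47189901]
150 ...............................................................................................
154 ...............................................................................................
158 ...............................................................................................
162 ............................................................................................
[... 2403 characters left out ...]

262 ...BBB.............................BBByyyyyyyyyyyyyyyyyyyyyyyy.y.......yyy...yy..............WW
266 ...BB...............................BB.........................................................
270 ...............................................................................................
274 ...............................................................................................
278 ...............................................................................................
282 ...............................................................................................
286 ...............................................................................................
```

```bash
python3 - <<'E'
from h import *
c=load('w13');s=arm.state();print(s['position'],s['contact_force'],s['finger_force'])
for f in('w9','w13'):
    c=load(f)
    for a in(0,.2,.26,.32,.38,.44):
        t=.335-a if a==0 else .32-a
        def P(x,y,z):return [.5948+.05+x*np.cos(t)+z*np.sin(t),-.1646-.065+y,.097-x*np.sin(t)+z*np.cos(t)]
        q=np.array([proj(c,P(x,y,z)) for x in(-.16,-.12) for y in(-.028,.028) for z in (.011,-.003)])
        print(f,a,q.min(0).round(1),q.max(0).round(1))
E
```

```text
[ 0.50435919 -0.2292101   0.0842765 ] [-3.2429608   0.43249475  6.34465323] 2.6827103286632337
w9 0 [305.9 168.2] [358.5 241.9]
w9 0.2 [299.9 163.4] [345.8 226.9]
w9 0.26 [299.7 162.2] [343.6 223.2]
w9 0.32 [299.4 161.1] [342.1 219.8]
w9 0.38 [299.7 159.8] [341.1 217.1]
w9 0.44 [300.6 158.5] [341.2 214.7]
w13 0 [291.7 217.8] [398.1 369.5]
w13 0.2 [284.  201.4] [367.8 315.3]
w13 0.26 [283.2 197.6] [363.  303.7]
w13 0.32 [283.7 194.2] [359.4 293.4]
w13 0.38 [285.1 190.1] [356.8 286.2]
w13 0.44 [287.3 186.3] [355.3 279.6]
```

jog_arm --plan "0 0 0 0 0 0 0;0 0 0 0 0 0 0;0 0 0 0 0 0 0;0 0 0 0 0 0 0;0 0 0 0 0 0 0;0 0 0 0 0 0 0"

```text
time: 22.2
position: [0.5044, -0.2292, 0.0843]
tool_rot: [-3.141, 0.0, 1.57]
contact_force: [-4.1, 0.7, 6.0]
finger_gap: 0.0
finger_force: 2.7
```

```bash
python3 -c "
from station import arm
s=arm.state();print(s['position'],s['contact_force']);print(arm.hand_in())"
```

```text
[ 0.50436205 -0.22919572  0.08429018] [-4.11651322  0.68237202  5.99947879]
the job is handed in; nothing more can be done
None
```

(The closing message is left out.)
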